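# Lock the punch rack and hold the case lid open

## Robot

A 7-joint arm with a two-finger parallel gripper is mounted at the origin on the work surface. World frame = base frame: x ahead of the robot, y to its left, z up, the work surface at z = 0. Lengths are in m, angles in degrees, forces in N, time in s.
With the tool pointing down it reaches from about 0.425 to 0.875 m from the base axis. Payload 4.7 kg.
Tool frame: the origin (TCP) lies at the very end of the fingers, on their centre line; the grasp point (between the pads) lies env.hold_point_z behind it (env.hold_point_z is the distance from the TCP to the grasp point, in m); z points along the fingers, y is the line along which they close (so a half turn about z gives the same grasp; the last joint's range is limited). The gripper opens to 87 mm and grips with 3 to 60 N. Pads are 19 mm wide; open, the fingers measure 117 mm over their backs; the gripper's body (75 mm by 190 mm) begins 51 mm behind the grasp point.
Start: joints at [0.808, 18.392, -4.016, 83.108, 1.295, 78.541, -3.26], TCP at [0.65, -0, 0.223] pointing down, gripper open.
Joint ranges: [-163.93, 163.93], [-17.29, 119.83], [-79.2, 71.16], [3.27, 140.29], [-89.18, 269.18], [5.43, 117.66], [-154.24, 154.24]. Speed limits (degrees/s): [147.25, 147.25, 180, 180, 180, 180, 180].

## Interface

Orientations are given as [roll, pitch, yaw] about the fixed x, y, z axes, in that order (R = Rz(yaw) Ry(pitch) Rx(roll)).
In Python, from cell import env gives the robot as it stands.
- The arm moves only by the shell command python3 -m jog 'ROWS' [FORCE]. ROWS is JSON, a list of rows, each an object with "dp": the shift along the tool's x, y, z in cm, a list of three; "twist": the turn about the tool's z in degrees; "fingers": the opening, from 0 (shut) to 1 (fully open). A call has 1 to 8 rows; each row is the pose to reach, as a shift and turn from the pose commanded when the call began, along the tool's axes at that moment; what a row does not reach only later rows make up. A row lasts 1/8 s, in which the tool goes at most 62.5 mm and 10.7 degrees, less where a joint would pass 70% of its speed; a pose out of reach is approached as far as the arm can. A call with a gripper value outside its range is refused whole. The fingers move at their own pace and stop on an object; FORCE is the grip in N (left out, the last holds). Time passes only in rows, so rows that repeat a pose let the fingers close. It gives the time, the measured TCP pose, the force, the opening and the grip force at its end, in the units of the state.
- env.get_obs(): the state, without advancing time (a new reading comes with each control period).
- env.read_camera(name): name is "scene" or "side" or "wrist"; returns a dict with "pixels" (400x640x3 uint8, blue, green, red), "depth" (400x640 float32, m along the optical axis (not along the pixel's ray), 0 where there is no reading), "fx", "fy", "cx", "cy" (pixels), "rvec" (rotation vector, rad) and "tvec" (3), from world to camera coordinates, as OpenCV has them. Camera axes: x right, y down, z forward; pixel columns grow to the right and rows downward; lengths in m; the calibration is good to about 2 mm. The wrist camera is an equidistant fisheye: a pixel r from the principal point sees the ray r / f radians off the axis. A picture is of the moment at which its call begins.
- env.sign_off(): hands the job in; it is judged then, once.
The state is a dict: "time_s": time; "qpos": joint angles; "joint_velocities": joint speeds; "effort": joint torques, N m; "tool_pos": TCP position; "tool_rot": TCP orientation; "force": force on the tool from outside, world axes, zero at the start; "wrist_torque": the same for the moment, N m; "grip_width": finger opening in m; "grasp_force": force on a finger pad.
Only numpy, scipy, OpenCV 4.12 (cv2) and the standard library are available. Lean on these libraries where they do the work, as an engineer would, in place of code of your own. Each camera call takes 0.05 s, during which the arm holds its last target. There are 200 camera calls.

## Task

The punch rack is about to be packed away by the jeweller across the bench, who needs both hands for it. First, with the case still shut, swing the rack's keeper bar fully shut over the punches until it clicks home behind its sprung ball and leave it there; then lift the wooden case's lid, which has a bar handle, to 45 degrees from closed (within 5 degrees) and finish while still holding it steady there in the gripper, since it falls shut if let go. Leave the mallet, hammer and jar where they lie.

Things in the scene. Friction and masses are not known exactly. Their poses are not given: they have to be found in the camera images.
- case: Dark wooden case, 180 (its x) x 260 (its y) x 135 mm high without the lid, fastened to the bench. Origin: centre of its underside; z up. The lid is hinged along its -x rim (the side nearer the robot, yaw within 0.25 rad of straight) and opens towards the robot, showing the inside to the far side. Case left and rack right, or the reverse.
- lid (a joint): Angle of the case's lid in rad: 0 shut (as at the start), growing as the far edge rises, stop at 1.25. The lid is a 186 x 264 x 12 mm wooden board of about 0.5 kg (up to 30 % more or less); the hinge is nearly free, so that it falls shut from any angle unless held. About 2 to 4 N at the handle lifts it.
- lid_grip (a point): Middle of the lid's handle: a round steel bar 12 mm thick and 120 mm long, parallel to the case's y axis, on two end posts, its axis 32 mm above the lid's upper face (44 mm above the hinge axis when shut) and 150 mm from the hinge axis measured along the lid. Moves with the lid; its z axis is square to the lid, its x axis points from the hinge to the free edge.
- lid_hinge (a point): Middle of the lid's hinge axis, which runs along the case's y axis at the middle of the top of the case's -x side: 90 mm from the case's centre, 135 mm above the bench. Fixed.
- rack: Punch rack, fixed to the bench: light wooden block 60 (its x) x 200 (its y) x 30 mm with a row of seven 9 mm steel punches along y, tops 73 mm above the bench. Pivot post at its +y end, latch post (with a sprung ball on top and a cheek, top 82 mm above the bench) at its -y end. Origin: centre of its underside; z up; its x points away from the robot within 0.25 rad.
- keeper (a joint): Keeper bar's angle (rad) about its vertical pivot: 0 shut (bar along the rack's -y, over the punches, against the cheek), growing clockwise from above, free end towards the robot (rack's -x); stop at 1.4. Stays where left. In the last 0.17 rad it must be pushed, about 2 to 4 N at the knob, over the sprung ball, which then keeps it shut; shut means below 0.03 rad.
- keeper_grip (a point): Point on the axis of the keeper bar's upright round knob (steel pin, 14 mm diameter, standing 36 mm above the bar's top face, from 82 to 118 mm above the bench); this point is 22 mm above the bar's top face, 104 mm above the bench, and 120 mm from the pivot axis. The bar is 14 mm wide, 6 mm thick, 172 mm long from the pivot.
- keeper_pivot (a point): Point on the keeper bar's vertical pivot axis, at the bar's underside, 76 mm above the bench, 80 mm from the rack's centre towards its +y. Fixed.
- mallet: Mallet lying on the bench beyond the work, white nylon head 42 mm thick and 100 mm wide, wooden handle, 250 mm long; a bystander. Origin: underside, middle of its length; handle towards its -x.
- hammer: Steel hammer with wooden handle, 260 mm long, lying on the bench beyond the work; a bystander. Origin: underside, middle of its length; handle towards its -x.
- jar: White jar with brass lid, 54 mm diameter, 60 mm high, standing beyond the work; a bystander. Origin: centre of its underside.

How it is judged:
By the outcome, as a careful person would: the job done as asked, in the order asked, and still so for the second after the job is handed in, while the arm keeps its last pose, push and grip.
It also fails if it takes over 54 s, if anything falls off the work surface, if the arm or the gripper's body presses on something with over 40 N, if the wrist force passes 120 N, or if a joint passes its speed limit or range.

## Working session

There is one attempt and no reset: what is moved stays moved. The work goes in short steps, Python scripts to look and compute and a shell command to move; the robot and the scene stay as the last step left them, time stands still between calls to the robot, and variables do not carry over. Pictures are saved under pics/ and viewed, at most 10 in all, crops included, and the job is handed in when it is done.

```bash
ls; mkdir -p pics
cat > h.py <<'E'
import numpy as np, cv2
from cell import env
from scipy.spatial.transform import Rotation as Rn
def cloud(c):
    d=c["depth"].astype(float); v,u=np.mgrid[0:d.shape[0],0:d.shape[1]]
    p=np.stack([(u-c["cx"])/c["fx"]*d,(v-c["cy"])/c["fy"]*d,d],-1)
    R=cv2.Rodrigues(np.array(c["rvec"],float))[0]
    w=(p-np.array(c["tvec"],float).ravel())@R
    w[d<=0]=np.nan
    return w
E
python3 - <<'E'
from h import *
o=env.get_obs(); print(o["tool_pos"],o["tool_rot"],env.hold_point_z)
for n in ("scene","side"):
    c=env.read_camera(n); cv2.imwrite(f"pics/{n}0.png",c["pixels"]); np.save(f"{n}.npy",cloud(c))
    R=cv2.Rodrigues(np.array(c["rvec"],float))[0]; print(n,-R.T@np.array(c["tvec"]).ravel(),R[2])
E
```

```text
pics
[ 6.49440976e-01 -8.12220037e-05  2.21471064e-01] [-1.79890691e+02  7.38888028e-03  9.00022820e+01] 0.0187
scene [1.30103685 0.04499289 0.71832755] [-0.76582591 -0.01598327 -0.64284929]
side [ 0.12294881 -0.51208957  0.81220468] [ 0.49599613  0.53728103 -0.68214143]
```

View pics/scene0.png

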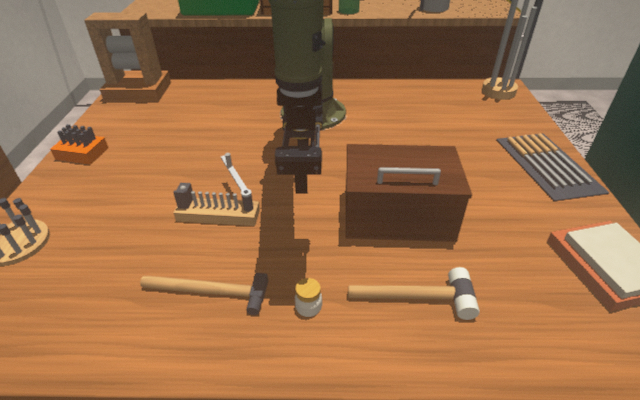

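View pics/side0.png

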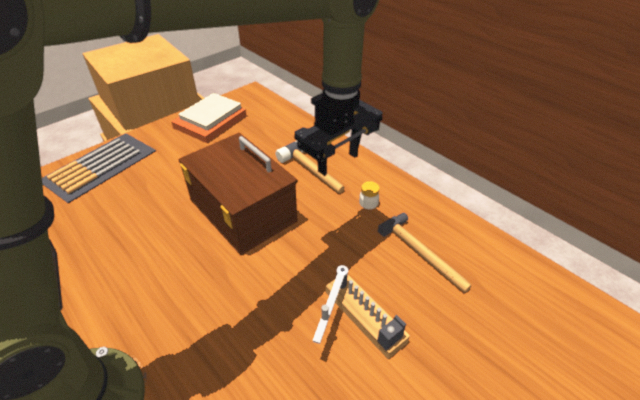

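The scene view has the case on the robot's left, with its handle at (408,171). The rack is on the right, with the pivot at (247,198) and the keeper bar open towards the robot to (226,157). The side view shows the knob at about (325,312).

Run:
```python
from h import *
for n in ("scene","side"):
    w=np.load(n+".npy").reshape(-1,3); w=w[~np.isnan(w).any(1)]
    def sel(zlo,zhi,x=(.35,.9),y=(-.4,.4)): return w[(w[:,2]>zlo)&(w[:,2]<zhi)&(w[:,0]>x[0])&(w[:,0]<x[1])&(w[:,1]>y[0])&(w[:,1]<y[1])]
    def rect(p): return [np.round(a,3) for a in cv2.minAreaRect((p[:,:2]*1000).astype(np.float32))]
    lid=sel(.137,.153,y=(.03,.35)); print(n,"lid",len(lid),rect(lid))
    h=sel(.172,.19,y=(.03,.35)); print("bar",len(h),rect(h),h.mean(0))
    r=sel(.022,.036,y=(-.4,-.03),x=(.45,.75)); print("rack",len(r),rect(r),r.mean(0))
    k=sel(.074,.088,y=(-.4,-.03),x=(.4,.75)); print("bar+",len(k),rect(k))
    kn=sel(.09,.125,y=(-.4,-.03),x=(.4,.75)); print("knob",len(kn),np.round(np.median(kn,0),3),kn.min(0),kn.max(0))
c=np.load("side.npy"); s=np.load("scene.npy")
for nm,a,pts in (("side",c,[(342,270),(325,312),(318,338),(390,332),(331,292)]),("scene",s,[(247,196),(226,157),(230,163),(236,178),(183,190)])):
    for u,v in pts: print(nm,u,v,np.round(a[v,u],3))
p=cv2.imread("pics/side0.png")[220:380,260:460]; cv2.imwrite("pics/c1.png",cv2.resize(p,None,fx=4,fy=3.75 if 0 else 3.7,interpolation=cv2.INTER_CUBIC))
```

```text
scene lid 5458 [array([515.375, 222.71 ]), array([260.148, 191.25 ]), np.float64(88.267)]
bar 354 [array([573.857, 221.578]), array([ 15.298, 130.147]), np.float64(0.108)] [0.57608527 0.22112897 0.18067829]
rack 1482 [array([ 619.146, -207.177]), array([260.417, 261.724]), np.float64(89.95)] [ 0.58635566 -0.21821678  0.02768716]
bar+ 355 [array([ 468.895, -220.486]), array([184.184, 135.147]), np.float64(86.678)]
knob 63 [ 0.426 -0.2    0.106] [ 0.41711692 -0.20804685  0.09003092] [ 0.43198971 -0.19407878  0.11845665]
side lid 5004 [array([512.51 , 220.767]), array([263.097, 190.522]), np.float64(88.084)]
bar 191 [array([571.139, 219.475]), array([128.704,  12.75 ]), np.float64(88.398)] [0.56955897 0.21488923 0.18144455]
rack 1766 [array([ 622.618, -201.081]), array([260.202, 267.132]), np.float64(86.277)] [ 0.55850229 -0.22870402  0.02801613]
bar+ 658 [array([ 467.07 , -221.844]), array([184.88 , 134.052]), np.float64(86.567)]
knob 89 [ 0.418 -0.205  0.112] [ 0.4143666  -0.20904145  0.09000585] [ 0.42839219 -0.1960873   0.11967299]
side 342 270 [ 0.526 -0.146  0.085]
side 325 312 [ 0.418 -0.208  0.113]
side 318 338 [ 0.384 -0.226  0.083]
side 390 332 [ 0.497 -0.307  0.075]
side 331 292 [ 0.472 -0.169  0.081]
scene 247 196 [ 0.538 -0.14   0.077]
scene 226 157 [ 0.425 -0.206  0.11 ]
scene 230 163 [ 0.426 -0.198  0.093]
scene 236 178 [ 0.473 -0.177  0.081]
scene 183 190 [ 0.511 -0.3    0.074]
```

View pics/c1.png

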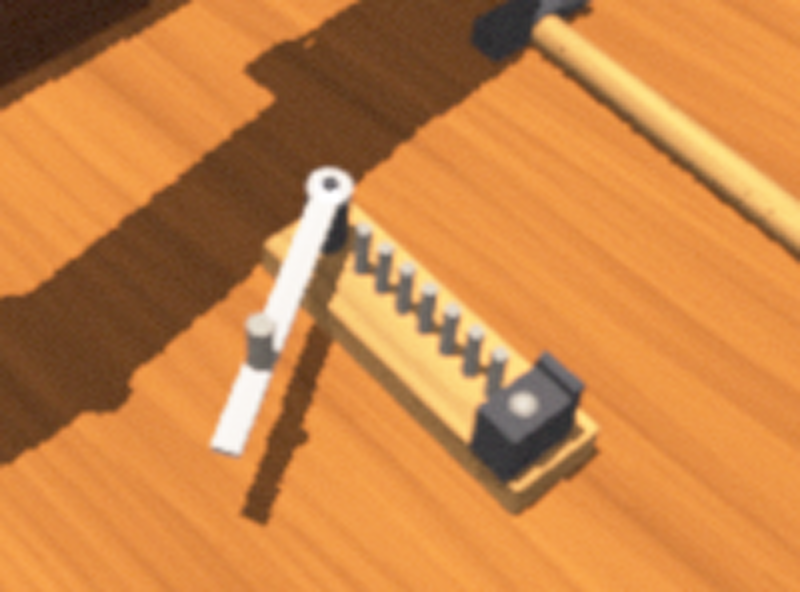

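The crop shows the knob about 120 mm from the pivot, the cheek and ball clear, and nothing in the swing path. Next I'll fit the rack's direction.

Run:
```python
from h import *
for n in ("scene","side"):
    w=np.load(n+".npy").reshape(-1,3); w=w[~np.isnan(w).any(1)]
    m=(w[:,2]>.024)&(w[:,2]<.034)&(w[:,1]>-.35)&(w[:,1]<-.09)&(w[:,0]>.44)&(w[:,0]<.575)
    c,s,a=cv2.minAreaRect((w[m][:,:2]*1000).astype(np.float32)); print(n,c,s,a)
    b=(w[:,2]>.078)&(w[:,2]<.086)&(w[:,1]>-.35)&(w[:,1]<-.09)&(w[:,0]>.36)&(w[:,0]<.55)
    print(cv2.minAreaRect((w[b][:,:2]*1000).astype(np.float32)))
    b&=w[:,1]>-.25
    print(cv2.minAreaRect((w[b][:,:2]*1000).astype(np.float32)))
    for t in (w[b&(w[:,0]>.51)],): print("pivot",t.mean(0),t.min(0),t.max(0))
```

```text
scene (522.6880493164062, -222.57174682617188) (199.9801483154297, 63.50742721557617) 85.64835357666016
((491.5132141113281, -201.9628143310547), (162.83937072753906, 177.63729858398438), 59.929664611816406)
((456.6109924316406, -179.78253173828125), (182.99172973632812, 23.759126663208008), 27.027236938476562)
pivot [ 0.52645839 -0.1445504   0.08146333] [ 0.51146315 -0.1576804   0.0780024 ] [ 0.54027323 -0.13175373  0.08495387]
side (520.3435668945312, -223.98687744140625) (200.51512145996094, 62.342079162597656) 85.0566177368164
((453.8812255859375, -221.05235290527344), (184.87994384765625, 160.4777069091797), 86.56678009033203)
((458.15997314453125, -184.53868103027344), (184.61297607421875, 23.007904052734375), 30.206527709960938)
pivot [ 0.52403118 -0.14665344  0.08160723] [ 0.51043258 -0.16029048  0.07822059] [ 0.53897571 -0.1326756   0.08593379]
```

```bash
python3 -m jog '[{"dp":[-5.0,-5.7,0],"twist":0,"fingers":0.6},{"dp":[-10,-11.4,0],"twist":0,"fingers":0.6},{"dp":[-15,-17.1,0],"twist":0,"fingers":0.6},{"dp":[-20.2,-22.8,2],"twist":0,"fingers":0.6},{"dp":[-20.2,-22.8,4],"twist":0,"fingers":0.6},{"dp":[-20.2,-22.8,6],"twist":0,"fingers":0.6},{"dp":[-20.2,-22.8,6],"twist":0,"fingers":0.6},{"dp":[-20.2,-22.8,6],"twist":0,"fingers":0.6}]' 25
```

```text
time_s: 1.1
tool_pos: [0.4229, -0.2016, 0.1633]
tool_rot: [179.9, 0.0, 90.1]
force: [0.7, 0.5, 0.2]
grip_width: 0.0521
grasp_force: 0.0
```

```bash
python3 -m jog '[{"dp":[0,0,3.5],"twist":0,"fingers":0.6},{"dp":[0,0,7.2],"twist":0,"fingers":0.6},{"dp":[0,0,7.2],"twist":0,"fingers":0.6},{"dp":[0,0,7.2],"twist":0,"fingers":0},{"dp":[0,0,7.2],"twist":0,"fingers":0},{"dp":[0,0,7.2],"twist":0,"fingers":0},{"dp":[0,0,7.2],"twist":0,"fingers":0},{"dp":[0,0,7.2],"twist":0,"fingers":0}]' 25
python3 - <<'E'
from h import *
c=env.read_camera("side"); cv2.imwrite("pics/g1.png",cv2.resize(c["pixels"][200:400,220:460],None,fx=3,fy=3))
E
```

```text
time_s: 2.1
tool_pos: [0.4224, -0.202, 0.0909]
tool_rot: [179.9, 0.0, 90.0]
force: [0.9, -0.5, 0.9]
grip_width: 0.013
grasp_force: 25.0
```

View pics/g1.png

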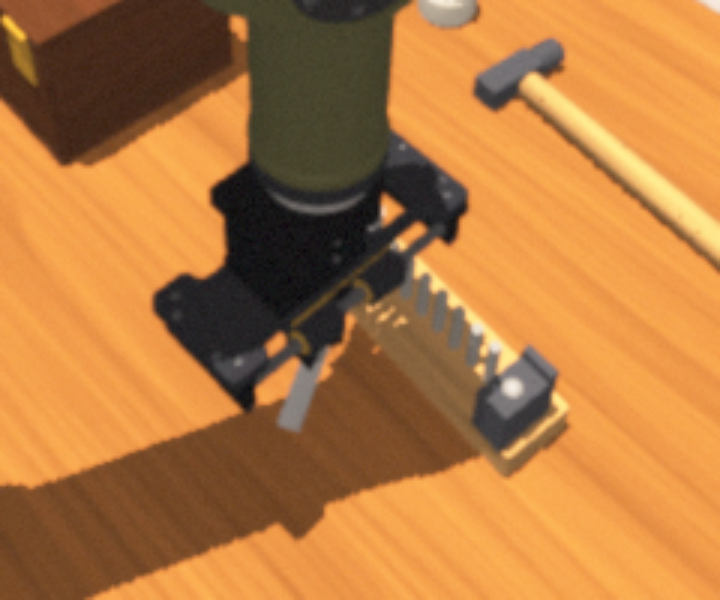

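The fingers have closed on the knob: the width is 13 mm and the bar comes out below them. I'll swing it along its arc.

```bash
python3 -m jog '[{"dp":[-1.4,0.92,0],"twist":0,"fingers":0},{"dp":[-2.67,2.0,0],"twist":0,"fingers":0},{"dp":[-3.76,3.28,0],"twist":0,"fingers":0},{"dp":[-4.68,4.68,0],"twist":0,"fingers":0},{"dp":[-5.38,6.2,0],"twist":0,"fingers":0},{"dp":[-5.77,7.39,0],"twist":0,"fingers":0},{"dp":[-5.77,7.39,0],"twist":0,"fingers":0}]'
```

```text
time_s: 3.02
tool_pos: [0.4969, -0.2633, 0.0907]
tool_rot: [179.9, 0.2, 89.9]
force: [-2.7, -5.0, 4.2]
grip_width: 0.0131
grasp_force: 25.0
```

```bash
python3 -m jog '[{"dp":[-0.2,0.8,0],"twist":0,"fingers":0},{"dp":[-0.4,1.5,0],"twist":0,"fingers":0},{"dp":[-0.4,2.1,0],"twist":0,"fingers":0},{"dp":[-0.4,2.5,0],"twist":0,"fingers":0},{"dp":[-0.4,2.5,0],"twist":0,"fingers":0}]'
```

```text
time_s: 3.65
tool_pos: [0.5187, -0.2674, 0.0906]
tool_rot: [-179.8, 0.2, 89.9]
force: [-8.4, -4.4, 6.9]
grip_width: 0.0133
grasp_force: 25.0
```

```bash
python3 -m jog '[{"dp":[0,0.4,0],"twist":0,"fingers":0},{"dp":[0,0.8,0],"twist":0,"fingers":0},{"dp":[0,0.8,0],"twist":0,"fingers":0},{"dp":[0,0.8,0],"twist":0,"fingers":0}]'
```

```text
time_s: 4.15
tool_pos: [0.519, -0.2677, 0.0901]
tool_rot: [-178.9, 0.0, 89.7]
force: [-25.4, -2.9, 19.2]
grip_width: 0.0131
grasp_force: 24.9
```

```bash
python3 -m jog '[{"dp":[0,-0.6,0],"twist":0,"fingers":0},{"dp":[0,-1.1,0],"twist":0,"fingers":0.0},{"dp":[0,-1.1,0],"twist":0,"fingers":0.5},{"dp":[0,-1.1,0],"twist":0,"fingers":0.5},{"dp":[0,-1.1,0],"twist":0,"fingers":0.5},{"dp":[0,-1.1,-4],"twist":0,"fingers":0.5},{"dp":[0,-1.1,-9],"twist":0,"fingers":0.5},{"dp":[2,-1.1,-14],"twist":0,"fingers":0.5}]'
```

```text
time_s: 5.15
tool_pos: [0.5176, -0.2447, 0.2318]
tool_rot: [-180.0, 0.0, 89.9]
force: [0.5, 0.1, 0.0]
grip_width: 0.043
grasp_force: 0.0
```

```bash
python3 -m jog '[{"dp":[6,1,0],"twist":0,"fingers":0.7},{"dp":[12,2,0],"twist":0,"fingers":0.7},{"dp":[18,3,0],"twist":0,"fingers":0.7},{"dp":[24,4,0],"twist":0,"fingers":0.7},{"dp":[30,4,0],"twist":0,"fingers":0.7},{"dp":[30,4,0],"twist":0,"fingers":0.7},{"dp":[30,4,0],"twist":0,"fingers":0.7}]'
python3 - <<'E'
from h import *
c=env.read_camera("side"); cv2.imwrite("pics/g2.png",cv2.resize(c["pixels"][200:400,280:480],None,fx=3,fy=3))
w=cloud(c).reshape(-1,3); w=w[~np.isnan(w).any(1)]
k=w[(w[:,2]>.09)&(w[:,2]<.125)&(w[:,1]<-.16)&(w[:,1]>-.35)&(w[:,0]>.44)&(w[:,0]<.56)]; print("knob",k.mean(0),k.min(0),k.max(0))
b=w[(w[:,2]>.077)&(w[:,2]<.087)&(w[:,1]<-.09)&(w[:,1]>-.35)&(w[:,0]>.44)&(w[:,0]<.58)]; print(cv2.minAreaRect((b[:,:2]*1000).astype(np.float32)))
c=env.read_camera("scene"); w=cloud(c).reshape(-1,3); w=w[~np.isnan(w).any(1)]
b=w[(w[:,2]>.077)&(w[:,2]<.087)&(w[:,1]<-.09)&(w[:,1]>-.35)&(w[:,0]>.44)&(w[:,0]<.58)]; print(cv2.minAreaRect((b[:,:2]*1000).astype(np.float32)))
E
```

```text
time_s: 6.02
tool_pos: [0.5579, 0.0563, 0.2304]
tool_rot: [-180.0, 0.0, 90.1]
force: [-0.6, -1.7, 0.3]
grip_width: 0.0611
grasp_force: 0.0
knob [ 0.51460992 -0.26555019  0.1089194 ] [ 0.50984331 -0.2712807   0.09104408] [ 0.52416854 -0.25671359  0.1204815 ]
((521.9866333007812, -224.8984375), (183.7389373779297, 34.235965728759766), 83.1129379272461)
((523.4755859375, -223.89193725585938), (184.66152954101562, 30.443370819091797), 84.48587036132812)
```

View pics/g2.png

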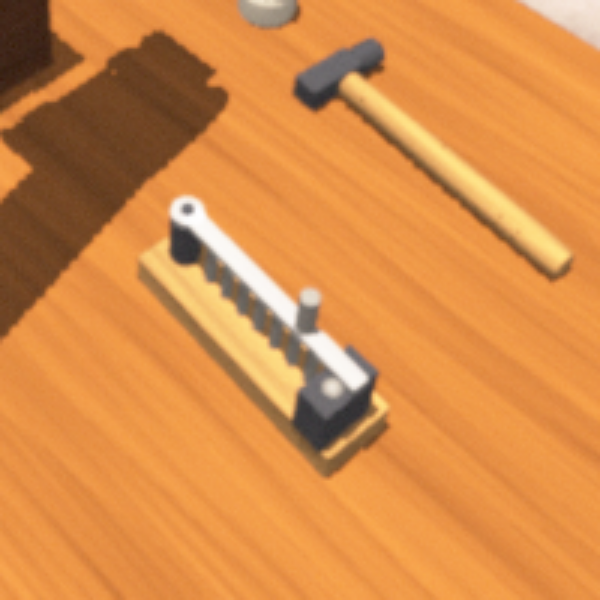

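The keeper lies against the cheek with the ball showing in front of it, so it is latched. Next I'll grasp the lid handle.

```bash
python3 -m jog '[{"dp":[5.5,0.5,0],"twist":0,"fingers":0.7},{"dp":[11,1,0],"twist":0,"fingers":0.7},{"dp":[16.4,1.4,0],"twist":0,"fingers":0.7},{"dp":[16.4,1.4,0],"twist":0,"fingers":0.7},{"dp":[16.4,1.4,3],"twist":0,"fingers":0.7},{"dp":[16.4,1.4,6.4],"twist":0,"fingers":0.7},{"dp":[16.4,1.4,6.4],"twist":0,"fingers":0.7}]' 30
```

```text
time_s: 7.0
tool_pos: [0.5707, 0.2168, 0.1637]
tool_rot: [-179.7, 0.2, 89.8]
force: [-0.2, -0.3, 0.5]
grip_width: 0.0614
grasp_force: 0.0
```

```bash
python3 -m jog '[{"dp":[0,0,0],"twist":0,"fingers":0},{"dp":[0,0,0],"twist":0,"fingers":0},{"dp":[0,0,0],"twist":0,"fingers":0},{"dp":[0,0,0],"twist":0,"fingers":0},{"dp":[0,0,0],"twist":0,"fingers":0},{"dp":[0,0,0],"twist":0,"fingers":0}]' 25
```

```text
time_s: 7.75
tool_pos: [0.5727, 0.2203, 0.1668]
tool_rot: [179.9, -0.0, 90.0]
force: [2.7, 0.9, -1.7]
grip_width: 0.0115
grasp_force: 25.0
```

```bash
python3 -m jog '[{"dp":[0,-0.3,-1.0],"twist":0,"fingers":0},{"dp":[0,-0.76,-2.05],"twist":0,"fingers":0},{"dp":[0,-1.2,-3.0],"twist":0,"fingers":0},{"dp":[0.1,-1.8,-3.95],"twist":0,"fingers":0},{"dp":[0.1,-2.4,-4.9],"twist":0,"fingers":0},{"dp":[0.1,-3.1,-5.7],"twist":0,"fingers":0},{"dp":[0.1,-3.1,-5.7],"twist":0,"fingers":0}]'
```

```text
time_s: 8.62
tool_pos: [0.542, 0.2214, 0.2258]
tool_rot: [179.7, -0.1, 90.0]
force: [6.1, 2.1, 1.1]
grip_width: 0.0109
grasp_force: 25.0
```

```bash
python3 -m jog '[{"dp":[0,-0.75,-0.8],"twist":0,"fingers":0},{"dp":[0.05,-1.5,-1.55],"twist":0,"fingers":0},{"dp":[0.1,-2.2,-2.2],"twist":0,"fingers":0},{"dp":[0.1,-3.0,-2.75],"twist":0,"fingers":0},{"dp":[0.1,-3.7,-3.2],"twist":0,"fingers":0},{"dp":[0.15,-4.4,-3.6],"twist":0,"fingers":0},{"dp":[0.15,-4.4,-3.6],"twist":0,"fingers":0},{"dp":[0.15,-4.4,-3.6],"twist":0,"fingers":0}]'
python3 - <<'E'
from h import *
for n in ("scene","side"):
    c=env.read_camera(n); cv2.imwrite(f"pics/f_{n}.png",c["pixels"])
    w=cloud(c).reshape(-1,3); w=w[~np.isnan(w).any(1)]
    m=(w[:,1]>.09)&(w[:,1]<.35)&(w[:,0]>.40)&(w[:,0]<.6)&(w[:,2]>.155)&(w[:,2]<.265)&((abs(w[:,1]-.22)>.08))
    p=w[m]; rng=np.random.default_rng(0); best=0
    for _ in range(500):   # RANSAC plane
        a=p[rng.choice(len(p),3,False)]; nn=np.cross(a[1]-a[0],a[2]-a[0]); L=np.linalg.norm(nn)
        if L<1e-5: continue
        nn/=L; i=abs((p-a[0])@nn)<.003
        if i.sum()>best: best=i.sum(); I=i
    q=p[I]; nn=np.linalg.svd(q-q.mean(0),full_matrices=False)[2][2]; nn*=np.sign(nn[2])
    print(n,len(p),best,nn,np.degrees(np.arccos(nn[2])),q.mean(0))
print(env.get_obs()["force"],env.get_obs()["tool_pos"])
E
```

```text
time_s: 9.62
tool_pos: [0.4996, 0.2229, 0.2626]
tool_rot: [179.6, -0.1, 89.9]
force: [6.7, 1.3, 7.0]
grip_width: 0.0111
grasp_force: 25.0
scene 726 722 [-0.70022498  0.02518333  0.71347794] 44.48140046592179 [0.50784354 0.22512311 0.21754205]
side 1905 1717 [-0.6968261   0.02379658  0.71684525] 44.20537131317459 [0.47836696 0.18776618 0.20634662]
[5.98892403 1.18191249 7.17248223] [0.49962804 0.22291919 0.26254015]
```

View pics/f_side.png

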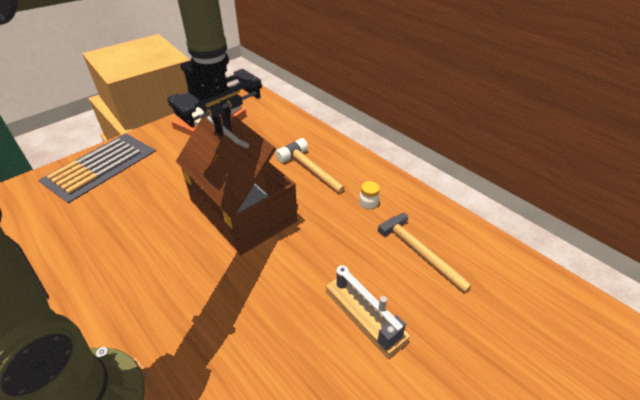

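View pics/f_scene.png

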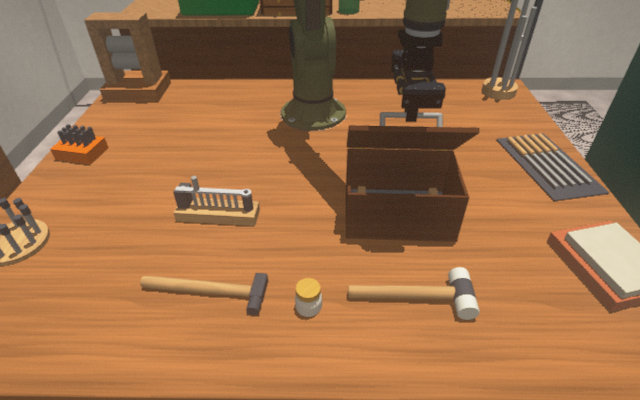

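The lid is at about 44.4°, held at the handle ((232,130) in the side view). The keeper is shut and the mallet, hammer and jar are where they were. I'll check that it stays steady, then hand in.

```bash
python3 -m jog '[{"dp":[0,0,0],"twist":0,"fingers":0},{"dp":[0,0,0],"twist":0,"fingers":0},{"dp":[0,0,0],"twist":0,"fingers":0},{"dp":[0,0,0],"twist":0,"fingers":0}]' && python3 -c "
from cell import env
o=env.get_obs();print(o['tool_pos']);print(env.sign_off())"
```

```text
time_s: 10.22
tool_pos: [0.4997, 0.2229, 0.2625]
tool_rot: [179.6, -0.1, 89.9]
force: [6.2, 1.5, 6.8]
grip_width: 0.0109
grasp_force: 25.0
[0.49965095 0.222896   0.26252403]
the job is handed in; nothing more can be done
None
```

The keeper bar is shut and latched behind its ball, the lid is held steady in the gripper at about 44.4°, the mallet, hammer and jar were not touched, and the job was handed in at about 10 s of the 54 s limit.

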